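# Set up the hardness tester for a round bar

### The job

Get the hardness tester ready for a round bar: turn the load selector on the cream console until its white pointer clicks in at the yellow mark, and turn the V support block, which lies groove down, over and set it gently on the loading stage, groove up, lengthwise between the two white lines and not overhanging the stage's ends. Leave everything else on the bench where it is.

Things in the scene. Friction and masses are not known exactly. Their poses are not given: they have to be found in the camera images.
- selector (a joint): Knob angle, rad, growing clockwise from above. Seven clicks every 0.5236 rad from 0 (pointing to the console's +y) to 3.14, stops just outside. The yellow mark is the fifth click, 2.094; two more lie beyond. A click takes about 0.15 N m to pass; released, the knob is drawn to the nearest one. Starts at one of the first three clicks.
- selector_grip (a point): Point on the knob's upright axis, 83 mm above the bench, turning with it, z up. The knob is a black disc, 68 mm across (top 20 mm below this point), with a grey upright grip bar on it, 66 mm long (this frame's x), 16 mm thick (y), its top 14 mm above this point. The white pointer line is on the bar's -x end.
- yellow_mark (a point): Centre of the yellow mark (20 x 11 mm) on the console's top, 52 mm above the bench, 49 mm from the knob's axis. The other six clicks have thin white marks.
- console: Fixed cream console, 50 mm high, origin on the bench under the knob's axis; extends 75 mm either way along its x (+x away from the robot), and from -78 to +138 mm along its y. A flat display and green keypad on its +y part; only the knob rises above its top.
- support: Loose aluminium V support block, about 0.45 kg, 100 mm long (x), 46 wide (y), 44 high (z). At the start its bare flat face is up, the blue side with the V groove down. Origin at the centre of the grooved face, z towards the flat face: up at the start, to point down at the end. Groove along x, 30 mm wide, 18 deep.
- support_centre (a point): Centre of the V support block, 22 mm from the grooved and flat faces, axes as support. Sides and ends are flat: it can be gripped across its 46 mm width over its full height and stands steadily on an end (46 x 44 mm).
- stage: Fixed loading stage: flat dark grey top 130 mm (x) by 110 mm (y), its surface 24 mm above the bench; origin on the bench under its centre; base 150 x 120 mm, 9 mm high. Two white lines run along its x at y = -35 and +35 mm. A micrometer spindle up to 22 mm above the bench juts 120 mm out from its centre towards its -y.
- disc_near: Bystander: polished steel reference disc, 60 mm across, 16 mm high; not to be disturbed. Origin at the middle of its underside.
- disc_far: Bystander: polished steel reference disc, 68 mm across, 16 mm high; not to be disturbed. Origin at the middle of its underside.
- case: Bystander: closed orange instrument case, 75 x 130 x 36 mm; not to be disturbed. Origin at the middle of its underside.
- cleaner: Bystander: white bottle with yellow label and red cap, 62 mm across, 170 mm tall; not to be disturbed. Origin at the middle of its underside.
- brush: Bystander: paint-brush-like hand brush about 200 mm long, under 35 mm high; not to be disturbed. Origin at the middle of its underside.
- driver: Bystander: orange-handled screwdriver about 200 mm long, lying; not to be disturbed. Origin at the middle of its underside.
- pen_cup: Bystander: blue cup, 72 mm across, 95 mm tall; not to be disturbed. Origin at the middle of its underside.
There are look-alikes about, which are no part of the job. Of the things that look like the stage, the larger one is meant.

How it is judged:
By the outcome, as a careful person would: the job done as asked, in the order asked, and still so for the second after the job is handed in, with the robot touching nothing.
It also fails if it takes over 72 s, if anything falls off the work surface, if the arm or the gripper's body presses on something with over 40 N, if the wrist force passes 120 N, or if a joint passes its speed limit or range.

### The arm

A 6-joint arm with a two-finger parallel gripper is mounted at the origin on the work surface. World frame = base frame: x ahead of the robot, y to its left, z up, the work surface at z = 0. Lengths are in mm, angles in rad, forces in N, time in s.
With the tool pointing down it reaches from about 275 to 1000 mm from the base axis. Payload 8.4 kg.
Tool frame: the origin (TCP) lies midway between the tips of the shut fingers; the grasp point (between the pads) lies 19 mm behind it; z points along the fingers, x is the direction in which the jaws open and shut, and the axes are right-handed (so a half turn about z gives the same grasp; the last joint's range is limited). The gripper opens to 85 mm and grips with 20 to 120 N. Pads are 22 mm wide; open, the fingers measure 114 mm over their backs; the gripper's body (76 mm by 85 mm) begins 54 mm behind the grasp point. The pads swing forward as they close: fully open they stand 13 mm farther back than shut.
Start: joints at [-1.133, 0.353, 1.633, -0, 1.155, -0.002], TCP at [266.098, -565.526, 231.281] pointing down, gripper open.
Joint ranges: [-2.63, 2.63], [-0.92, 2.1], [0.06, 2.66], [-1.3, 4.44], [0, 2.69], [-3.02, 3.02]. Speed limits (rad/s): [2.22, 2.22, 2.79, 3.14, 3.14, 3.14].

### API

Orientations are given as [roll, pitch, yaw] about the fixed x, y, z axes, in that order (R = Rz(yaw) Ry(pitch) Rx(roll)).
In Python, from rig import sense, grab_frame, camera_model, job gives the robot as it stands.
- The arm moves only by the tool arm_command, never from a script. Its argument "plan" is a list of rows, each an object with "translation": the shift along the tool's x, y, z in cm, a list of three; "twist": the turn about the tool's z in rad; "gripper": the opening, from 0 (shut) to 1 (fully open). A call has exactly 5 rows; each row is the pose to reach, as a shift and turn from the pose measured when the call began, along the tool's axes at that moment; what a row does not reach only later rows make up. A row lasts 1/12 s, in which the tool goes at most 41.7 mm and 7.16 degrees, less where a joint would pass 70% of its speed; a pose out of reach is approached as far as the arm can. A call with a gripper value outside its range is refused whole. The fingers move at their own pace and stop on an object; "squeeze" is the grip in N (left out, the last holds). Time passes only in rows, so rows that repeat a pose let the fingers close, or fill a call up. It gives the time, the measured TCP pose, the force and the opening at its end, in the units of the state.
- sense(): the state, without advancing time (a new reading comes with each control period).
- grab_frame(name): name is "scene" or "top" or "wrist"; returns the picture (384x512x3 uint8, blue, green, red); there is no depth.
- camera_model(name): a dict with "fx", "fy", "cx", "cy" (pixels), "dist_coeffs" ([k1, k2, p1, p2, k3] as OpenCV has them; the pictures are not rectified), "pose" (4x4, takes a point from camera to world coordinates). Camera axes: x right, y down, z forward; pixel columns grow to the right and rows downward; lengths in mm; the calibration is good to about 2 mm. A picture is of the moment at which its call begins: read the wrist's pose just before it. camera_model takes no time and is no camera call; for the wrist camera it gives the pose at the moment of the call.
- job.sign_off(): hands the job in, once; it reports no verdict.
The state is a dict: "clock": time; "qpos": joint angles; "qvel": joint speeds; "joint_efforts": joint torques, N m; "eef_pos": TCP position; "tcp_rot": TCP orientation; "contact_force": force on the tool from outside, world axes, zero at the start; "wrist_torque": the same for the moment, N m; "opening": opening from 0.0 (shut) to 1.0 (fully open).
Only numpy, scipy, OpenCV 4.12 (cv2) and the standard library are available. Lean on these libraries where they do the work, as an engineer would, in place of code of your own. Each camera call takes 0.05 s, during which the arm holds its last target.

## Working session

There is one attempt and no reset: what is moved stays moved. The work goes in short steps, Python scripts to look and compute and a tool call to move; the robot and the scene stay as the last step left them, time stands still between calls to the robot, and variables do not carry over. Pictures are saved under pics/ and viewed, and the job is handed in when it is done.

Besides the shell and the picture viewer there is one more tool, called after ">>>" by a JSON object that holds its "name" and its "arguments", one argument or row to a line. arm_command: Moves the arm, as the interface text tells. Its arguments: {"type":"object","properties":{"plan":{"type":"array","items":{"type":"object","properties":{"translation":{"type":"array","items":{"type":"number"}},"twist":{"type":"number"},"gripper":{"type":"number"}}}},"squeeze":{"type":"number"}},"required":["plan"]}

```bash
ls; mkdir -p pics; cat > h.py <<'E'
from rig import sense, grab_frame, camera_model, job
import numpy as np, cv2
def save(n,f):
    im=grab_frame(n); cv2.imwrite('pics/'+f+'.png',im); return im
def ray(cm,px):
    K=np.array([[cm['fx'],0,cm['cx']],[0,cm['fy'],cm['cy']],[0,0,1]]);
    p=cv2.undistortPoints(np.array([[px]],float),K,np.array(cm['dist_coeffs'],float))[0,0]
    T=np.array(cm['pose']); return T[:3,3],T[:3,:3]@np.array([p[0],p[1],1])
def plane(cm,px,z):
    o,d=ray(cm,px); return o+d*(z-o[2])/d[2]
def proj(cm,P):
    K=np.array([[cm['fx'],0,cm['cx']],[0,cm['fy'],cm['cy']],[0,0,1]]);T=np.linalg.inv(np.array(cm['pose']))
    r,_=cv2.Rodrigues(T[:3,:3]); return cv2.projectPoints(np.array(P,float).reshape(-1,1,3),r,T[:3,3],K,np.array(cm['dist_coeffs'],float))[0].reshape(-1,2)
E
python3 - <<'E'
from h import *
import pickle
print(sense())
for n in ("scene","top"):
    im=save(n,n+"0"); cm=camera_model(n); print(n,cm)
    cv2.imwrite(f'pics/{n}0b.png',cv2.resize(im,(800,600),interpolation=cv2.INTER_CUBIC))
E
```

```text
pics
{'clock': 0.0, 'qpos': array([-1.13345429e+00,  3.53636010e-01,  1.63414866e+00, -1.25044412e-06,
        1.15519610e+00, -2.40807713e-03]), 'qvel': array([-0.00090068,  0.00278829, -0.0022667 , -0.00083382, -0.00043793,
       -0.00031515]), 'joint_efforts': array([ 1.68668164e-03, -6.05226517e+01, -3.42069876e+01,  1.79684293e-04,
        9.53505398e-03,  1.19210677e-05]), 'eef_pos': array([ 265.86147424, -565.10129388,  230.5630453 ]), 'tcp_rot': array([-3.14159045e+00,  1.38812371e-03, -1.13104570e+00]), 'contact_force': array([-0.01801302, -0.40949288,  0.42140015]), 'wrist_torque': array([-0.05149193, -0.00687426, -0.00079712]), 'opening': 0.9996272096056033}
scene {'fx': 423.5661783316135, 'fy': 423.5661783316135, 'cx': 253.65505333215523, 'cy': 189.9039016414919, 'dist_coeffs': array([-0.04942998,  0.        ,  0.        ,  0.        ,  0.        ]), 'pose': array([[-8.01337839e-01,  4.77373390e-01, -3.60516733e-01,
         1.04484818e+03],
       [ 5.98161333e-01,  6.47261659e-01, -4.72499063e-01,
         6.58126461e+02],
       [ 7.79017926e-03, -5.94278547e-01, -8.04221562e-01,
         1.20788116e+03],
       [ 0.00000000e+00,  0.00000000e+00,  0.00000000e+00,
         1.00000000e+00]])}
top {'fx': 351.5410966161579, 'fy': 351.5410966161579, 'cx': 256.88151897226766, 'cy': 192.44437496819978, 'dist_coeffs': array([-0.01059454,  0.        ,  0.        ,  0.        ,  0.        ]), 'pose': array([[-1.87558401e-02, -9.92367211e-01,  1.21883295e-01,
         4.00366675e+02],
       [-9.99702373e-01,  2.05158276e-02,  1.32009623e-02,
         2.12135986e+01],
       [-1.56007388e-02, -1.21599425e-01, -9.92456647e-01,
         1.06820951e+03],
       [ 0.00000000e+00,  0.00000000e+00,  0.00000000e+00,
         1.00000000e+00]])}
```

View pics/top0b.png

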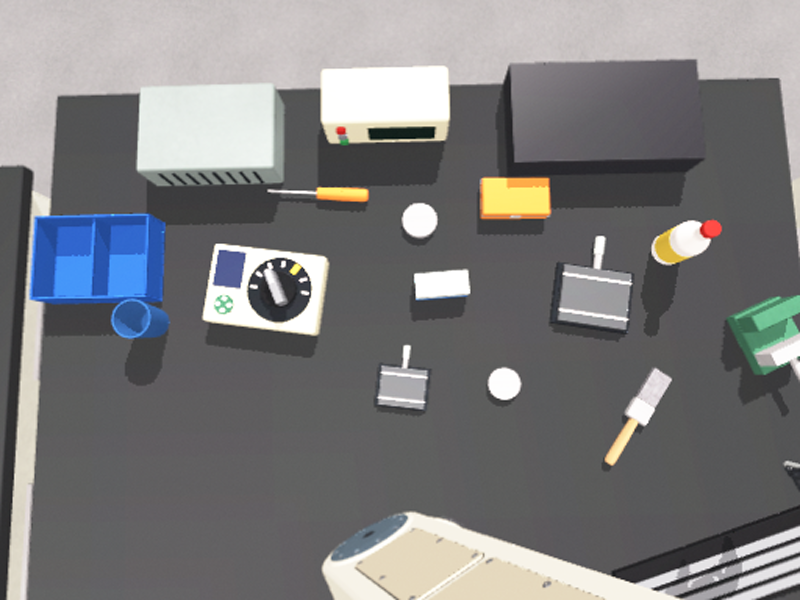

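View pics/scene0b.png

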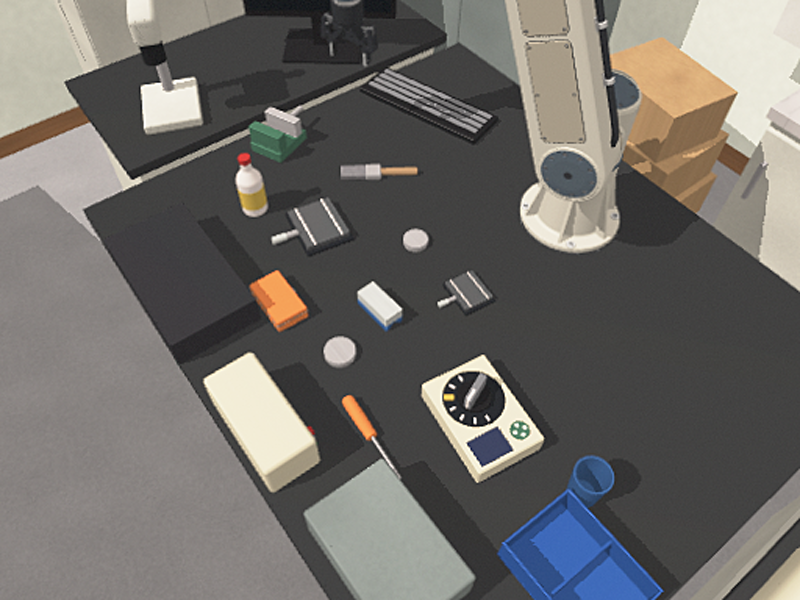

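The top view shows these candidates, in 800x600 pixels:
- **Stage:** the larger one is at (594,297) and the smaller look-alike at (403,387). I want the larger.
- **Console:** the cream one with the knob is at (265,290). The cream box at (385,105) has no knob.
- **Block:** white-topped with a blue underside, at (441,285).

I'll enlarge crops to confirm.

```bash
python3 - <<'E'
import cv2,numpy as np
im=cv2.imread('pics/top0.png')
a=cv2.resize(im[150:220,125:215],None,fx=5,fy=5,interpolation=cv2.INTER_CUBIC)
b=cv2.resize(im[145:215,255:345],None,fx=4,fy=4,interpolation=cv2.INTER_CUBIC)
c=cv2.resize(im[145:215,340:430],None,fx=4,fy=4,interpolation=cv2.INTER_CUBIC)
o=np.zeros((600,740,3),np.uint8)
o[:280,:360]=b;o[:280,370:730]=c;o[290:290+280,:360]=cv2.resize(a,(360,280))
s=cv2.imread('pics/scene0.png')[225:310,265:350]
o[290:590,370:670]=cv2.resize(s,(300,300),interpolation=cv2.INTER_CUBIC)
cv2.imwrite('pics/crops.png',o)
E
```

```text
(no output)
```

View pics/crops.png

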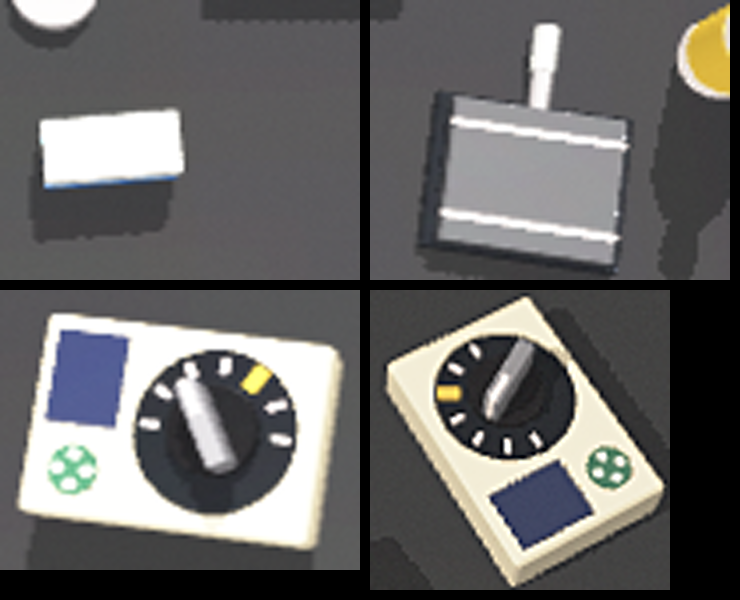

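The crops confirm the knobbed console, with its pointer at the third mark in crop panel (192,370) and the yellow mark two clicks clockwise at (258,379). They also show the large stage with its spindle, and the block with its blue side down. Next I'll measure them.

```bash
cat > m.py <<'E'
from h import *
def comps(mask,minA=4):
    n,l,s,c=cv2.connectedComponentsWithStats(mask.astype(np.uint8)); 
    return [(s[i],c[i]) for i in range(1,n) if s[i][4]>=minA]
E
python3 - <<'E'
from m import *
ct=camera_model('top'); cs=camera_model('scene')
T=cv2.imread('pics/top0.png'); S=cv2.imread('pics/scene0.png')
for im,cm,yl,n in((T,ct,(150,220,125,215),'top'),(S,cs,(225,310,265,350),'scene')):
    h=cv2.cvtColor(im,cv2.COLOR_BGR2HSV)
    m=np.zeros(im.shape[:2],bool); r0,r1,c0,c1=yl
    m[r0:r1,c0:c1]=True
    y=(h[...,0]>20)&(h[...,0]<35)&(h[...,1]>120)&(h[...,2]>120)&m
    for s,c in comps(y): print(n,'yellow',s,plane(cm,c,52)[:2])
    cream=(h[...,2]>130)&m
    cnt=max(cv2.findContours(cream.astype(np.uint8),cv2.RETR_EXTERNAL,cv2.CHAIN_APPROX_NONE)[0],key=cv2.contourArea)
    inner=np.zeros(im.shape[:2],np.uint8); cv2.drawContours(inner,[cnt],-1,1,-1)
    dark=(h[...,2]<100)&(inner>0)&~((h[...,1]>100)&(h[...,2]>50))
    k=[x for x in cv2.findContours(dark.astype(np.uint8),cv2.RETR_EXTERNAL,cv2.CHAIN_APPROX_NONE)[0]]
    k=max(k,key=cv2.contourArea); P=np.array([plane(cm,p[0].astype(float),52)[:2] for p in cv2.convexHull(k)],np.float32)
    print(n,'dial',cv2.fitEllipse(P),cv2.minEnclosingCircle(P))
# block top z=44
for im,cm,yl,n in((T,ct,(165,200,258,310),'top'),(S,cs,(175,215,222,262),'scene')):
    r0,r1,c0,c1=yl;g=im[r0:r1,c0:c1]; h=cv2.cvtColor(g,cv2.COLOR_BGR2HSV)
    m=((h[...,2]>(150))&(h[...,1]<60)).astype(np.uint8)
    k=max(cv2.findContours(m,cv2.RETR_EXTERNAL,cv2.CHAIN_APPROX_NONE)[0],key=cv2.contourArea)
    P=np.array([plane(cm,p[0].astype(float)+[c0,r0],44)[:2] for p in k],np.float32)
    print(n,'block',cv2.minAreaRect(P),cv2.boxPoints(cv2.minAreaRect(P)).round(0).tolist())
# stage white lines z=24
for im,cm,yl,n in((T,ct,(166,215,350,408),'top'),(S,cs,(122,165,180,228),'scene')):
    r0,r1,c0,c1=yl;g=im[r0:r1,c0:c1]; h=cv2.cvtColor(g,cv2.COLOR_BGR2HSV)
    m=(h[...,2]>170)
    for s,c in comps(m,12):
        print(n,'line',s,plane(cm,c+[c0,r0],24)[:2])
        l=cv2.connectedComponents(m.astype(np.uint8))[1]; lab=l[int(round(c[1])),int(round(c[0]))]
        ys,xs=np.nonzero(l==lab); P=np.array([plane(cm,(x+c0,y+r0),24)[:2] for x,y in zip(xs,ys)],np.float32); print(cv2.minAreaRect(P))
E
```

```text
top yellow [185 168   8   8  34] [590.4753005  234.54277753]
top dial ((551.8561401367188, 264.48870849609375), (117.95674896240234, 119.20816040039062), 77.10173797607422) ((552.0493774414062, 265.0614013671875), 59.887935638427734)
scene yellow [284 252   7   4  27] [589.71271057 233.46994055]
scene dial ((552.638916015625, 265.0252380371094), (120.06982421875, 121.49249267578125), 45.36271286010742) ((552.6351928710938, 264.9188537597656), 61.011844635009766)
top block ((557.4888916015625, -41.25027084350586), (48.92989730834961, 102.5923843383789), 3.6042845249176025) [[530.0, 8.0], [536.0, -94.0], [585.0, -91.0], [579.0, 11.0]]
scene block ((563.6156616210938, -36.16254806518555), (55.444969177246094, 111.42376708984375), 3.4271106719970703) [[533.0, 18.0], [539.0, -93.0], [595.0, -90.0], [588.0, 21.0]]
top line [30  0  5  7 31] [ 592.87988948 -342.13162733]
((591.926025390625, -342.17498779296875), (11.989107131958008, 18.573007583618164), 86.46631622314453)
top line [ 10   8  45   9 119] [ 565.30988547 -340.33400284]
((565.2726440429688, -340.50006103515625), (131.94808959960938, 9.462320327758789), 80.93245697021484)
top line [  8  31  44   9 124] [ 496.5180672  -327.82322841]
((496.3854064941406, -328.6600036621094), (128.3176727294922, 8.468812942504883), 80.17626190185547)
scene line [25  5 14 23 43] [ 495.12317161 -331.45763115]
((495.03948974609375, -331.9789123535156), (128.08497619628906, 6.370570182800293), 80.10452270507812)
scene line [ 9 11 14 24 46] [ 564.39987992 -340.56151632]
((564.1093139648438, -341.0037841796875), (129.43084716796875, 6.823899269104004), 80.2327880859375)
scene line [ 0 25 11  7 33] [ 611.06799617 -342.08664623]
((610.306640625, -343.7939147949219), (17.924842834472656, 42.95576095581055), 85.6424331665039)
```

```bash
cat > go.py <<'E'
import sys
from h import *
from scipy.spatial.transform import Rotation as R
def go(x,y,z,yawdeg):
    s=sense(); M=R.from_euler('xyz',s['tcp_rot']).as_matrix()
    d=M.T@(np.array([x,y,z])-s['eef_pos'])/10
    tw=-(np.radians(yawdeg)-s['tcp_rot'][2]); tw=(tw+np.pi)%(2*np.pi)-np.pi
    print('pos',s['eef_pos'].round(1),'yaw',np.degrees(s['tcp_rot'][2]).round(1),'j6',s['qpos'][5].round(2),'t',s['clock'],'op',round(s['opening'],3),'F',s['contact_force'].round(1))
    print('cm',d.round(2),'twist',round(tw,3))
if __name__=='__main__': go(*map(float,sys.argv[1:5]))
E
python3 go.py 552.3 264.9 230 -69.3
```

```text
pos [ 265.9 -565.2  230.7] yaw -64.8 j6 -0.0 t 0.1 op 1.0 F [-0.7 -0.5  0.1]
cm [-62.92 -61.25   0.14] twist 0.079
```

>>> {"name": "arm_command", "arguments": {
  "plan": [
    {"translation": [-62.9,-61.3,0],"twist": 0.08,"gripper": 1},
    {"translation": [-62.9,-61.3,0],"twist": 0.08,"gripper": 1},
    {"translation": [-62.9,-61.3,0],"twist": 0.08,"gripper": 1},
    {"translation": [-62.9,-61.3,0],"twist": 0.08,"gripper": 1},
    {"translation": [-62.9,-61.3,0],"twist": 0.08,"gripper": 1}
  ]
}}

```text
clock: 0.52
eef_pos: [334.0, -366.6, 230.9]
tcp_rot: [3.141, 0.002, -1.212]
contact_force: [0.6, -0.1, 0.8]
opening: 0.998
```

```bash
python3 go.py 552.3 264.9 230 -69.3
```

```text
pos [ 334.  -366.6  230.9] yaw -69.4 j6 0.38 t 0.5167 op 0.998 F [ 0.6 -0.1  0.8]
cm [-51.45 -42.63   0.18] twist -0.002
```

Works as expected, straight and fast, so I'll carry on.

>>> {"name": "arm_command", "arguments": {
  "plan": [
    {"translation": [-51.4,-42.6,0],"twist": 0,"gripper": 1},
    {"translation": [-51.4,-42.6,0],"twist": 0,"gripper": 1},
    {"translation": [-51.4,-42.6,0],"twist": 0,"gripper": 1},
    {"translation": [-51.4,-42.6,0],"twist": 0,"gripper": 1},
    {"translation": [-51.4,-42.6,0],"twist": 0,"gripper": 1}
  ]
}}

```text
clock: 0.93
eef_pos: [401.9, -169.7, 231.5]
tcp_rot: [3.141, 0.002, -1.212]
contact_force: [1.7, -0.9, -0.8]
opening: 1.002
```

```bash
python3 go.py 552.3 264.9 230 -69.3
```

```text
pos [ 401.9 -169.7  231.5] yaw -69.4 j6 0.81 t 0.9333 op 1.002 F [ 1.7 -0.9 -0.8]
cm [-35.41 -29.34   0.21] twist -0.003
```

>>> {"name": "arm_command", "arguments": {
  "plan": [
    {"translation": [-35.4,-29.3,0.2],"twist": 0,"gripper": 1},
    {"translation": [-35.4,-29.3,0.2],"twist": 0,"gripper": 1},
    {"translation": [-35.4,-29.3,0.2],"twist": 0,"gripper": 1},
    {"translation": [-35.4,-29.3,0.2],"twist": 0,"gripper": 1},
    {"translation": [-35.4,-29.3,0.2],"twist": 0,"gripper": 1}
  ]
}}

```text
clock: 1.35
eef_pos: [469.7, 27.5, 230.8]
tcp_rot: [3.141, 0.002, -1.212]
contact_force: [1.1, -0.6, 0.7]
opening: 0.999
```

```bash
python3 go.py 552.3 264.9 230 -69.3
```

```text
pos [469.7  27.5 230.8] yaw -69.4 j6 1.27 t 1.35 op 0.999 F [ 1.1 -0.6  0.7]
cm [-19.32 -16.07   0.11] twist -0.002
```

>>> {"name": "arm_command", "arguments": {
  "plan": [
    {"translation": [-19.3,-16.1,0.1],"twist": 0,"gripper": 1},
    {"translation": [-19.3,-16.1,0.1],"twist": 0,"gripper": 1},
    {"translation": [-19.3,-16.1,0.1],"twist": 0,"gripper": 1},
    {"translation": [-19.3,-16.1,0.1],"twist": 0,"gripper": 1},
    {"translation": [-19.3,-16.1,0.1],"twist": 0,"gripper": 1}
  ]
}}

```text
clock: 1.77
eef_pos: [537.9, 224.4, 229.9]
tcp_rot: [3.141, 0.002, -1.212]
contact_force: [0.6, -0.2, -0.2]
opening: 0.999
```

```bash
python3 go.py 552.3 264.9 160 -69.3
```

```text
pos [537.9 224.4 229.9] yaw -69.4 j6 1.6 t 1.7667 op 0.999 F [ 0.6 -0.2 -0.2]
cm [-3.28 -2.77  7.  ] twist -0.002
```

>>> {"name": "arm_command", "arguments": {
  "plan": [
    {"translation": [-3.3,-2.8,4.0],"twist": 0,"gripper": 1},
    {"translation": [-3.3,-2.8,7.0],"twist": 0,"gripper": 1},
    {"translation": [-3.3,-2.8,7.0],"twist": 0,"gripper": 1},
    {"translation": [-3.3,-2.8,7.0],"twist": 0,"gripper": 0.7},
    {"translation": [-3.3,-2.8,7.0],"twist": 0,"gripper": 0.7}
  ]
}}

```text
clock: 2.18
eef_pos: [552.3, 264.6, 160.4]
tcp_rot: [3.14, 0.001, -1.211]
contact_force: [0.3, 1.1, 0.5]
opening: 0.75
```

```bash
python3 - <<'E'
from h import *
s=sense();print(s['eef_pos'].round(1),s['opening'])
cm=camera_model('wrist')
im=save('wrist','w1')
print(proj(cm,[[552.3,264.9,97],[590.1,234,52],[*s['eef_pos']]]))
E
```

```text
[552.3 264.6 160.4] 0.7497550965890866
[[255.8624208  213.32082866]
 [311.35600206 161.37916842]
 [256.54928891 262.53525948]]
```

View pics/w1.png

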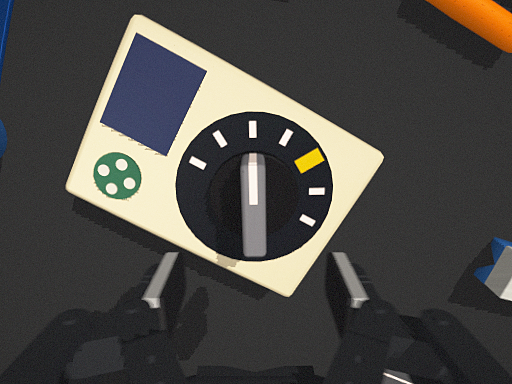

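The wrist view shows the bar upright, from (253,152) to (255,256), with its white pointer at the third mark. The yellow mark is where it was predicted, at (311,161). Going down to grip.

>>> {"name": "arm_command", "arguments": {
  "plan": [
    {"translation": [0,0,4.0],"twist": 0,"gripper": 0.6},
    {"translation": [0,0,8.0],"twist": 0,"gripper": 0.6},
    {"translation": [0,0,9.2],"twist": 0,"gripper": 0.5},
    {"translation": [0,0,9.2],"twist": 0,"gripper": 0.1},
    {"translation": [0,0,9.2],"twist": 0,"gripper": 0.1}
  ],
  "squeeze": 50
}}

```text
clock: 2.65
eef_pos: [553.7, 264.5, 71.1]
tcp_rot: [-3.14, 0.002, -1.213]
contact_force: [-3.9, 4.6, -2.8]
opening: 0.226
```

>>> {"name": "arm_command", "arguments": {
  "plan": [
    {"translation": [0,0,0],"twist": 0,"gripper": 0.1},
    {"translation": [0,0,0],"twist": 0,"gripper": 0.1},
    {"translation": [0,0,0],"twist": 0,"gripper": 0.1},
    {"translation": [0,0,0],"twist": 0,"gripper": 0.1},
    {"translation": [0,0,0],"twist": 0,"gripper": 0.1}
  ]
}}

```text
clock: 3.07
eef_pos: [553.1, 265.8, 71.7]
tcp_rot: [-3.14, 0.004, -1.213]
contact_force: [-1.1, 9.4, -21.8]
opening: 0.173
```

>>> {"name": "arm_command", "arguments": {
  "plan": [
    {"translation": [0,0,0],"twist": 0.11,"gripper": 0.1},
    {"translation": [0,0,0],"twist": 0.22,"gripper": 0.1},
    {"translation": [0,0,0],"twist": 0.33,"gripper": 0.1},
    {"translation": [0,0,0],"twist": 0.44,"gripper": 0.1},
    {"translation": [0,0,0],"twist": 0.54,"gripper": 0.1}
  ]
}}

```text
clock: 3.48
eef_pos: [552.9, 265.4, 71.8]
tcp_rot: [3.141, 0.003, -1.759]
contact_force: [3.2, 2.2, -25.9]
opening: 0.176
```

```bash
python3 go.py 552.3 264.9 70 -129.3
```

```text
pos [552.9 265.4  71.8] yaw -100.8 j6 2.2 t 3.4833 op 0.176 F [  3.2   2.2 -25.9]
cm [0.06 0.05 0.18] twist 0.498
```

>>> {"name": "arm_command", "arguments": {
  "plan": [
    {"translation": [0,0,0.1],"twist": 0.12,"gripper": 0.1},
    {"translation": [0,0,0.1],"twist": 0.24,"gripper": 0.1},
    {"translation": [0,0,0.1],"twist": 0.36,"gripper": 0.1},
    {"translation": [0,0,0.1],"twist": 0.48,"gripper": 0.1},
    {"translation": [0,0,0.1],"twist": 0.5,"gripper": 0.1}
  ]
}}

```text
clock: 3.9
eef_pos: [552.7, 264.8, 71.7]
tcp_rot: [3.14, 0.002, -2.264]
contact_force: [0.1, -1.8, -13.2]
opening: 0.177
```

>>> {"name": "arm_command", "arguments": {
  "plan": [
    {"translation": [0,0,0],"twist": 0,"gripper": 0.2},
    {"translation": [0,0,0],"twist": 0,"gripper": 0.5},
    {"translation": [0,0,0],"twist": 0,"gripper": 0.6},
    {"translation": [0,0,-2.0],"twist": 0,"gripper": 0.6},
    {"translation": [0,0,-6.0],"twist": 0,"gripper": 0.6}
  ]
}}

```text
clock: 4.32
eef_pos: [550.7, 263.7, 129.5]
tcp_rot: [3.137, -0.003, -2.262]
contact_force: [-0.3, -0.9, -0.8]
opening: 0.604
```

```bash
python3 - <<'E'
from h import *
s=sense();print(s['eef_pos'].round(1),s['opening'],s['qpos'].round(2))
im=save('wrist','w2')
E
```

```text
[550.7 263.7 129.5] 0.603767382507835 [0.44 0.44 1.75 0.   0.96 2.7 ]
```

View pics/w2.png

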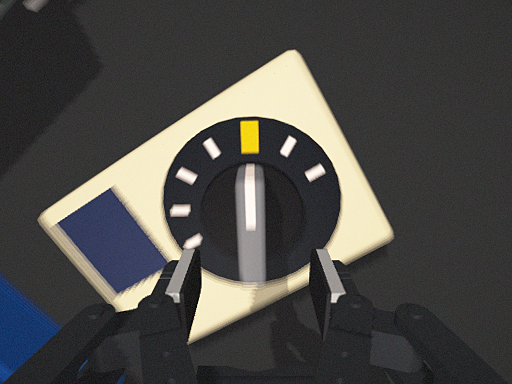

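The pointer at (250,195) lines up with the yellow mark at (250,137), and the knob has settled with the gripper off it. Now to the block.

```bash
python3 go.py 555.2 -5.4 200 3.6
```

```text
pos [555.8 266.1 139.9] yaw -129.6 j6 2.7 t 4.3667 op 0.598 F [3.5 2.3 5.6]
cm [ 20.9  -17.27  -6.18] twist -2.325
```

>>> {"name": "arm_command", "arguments": {
  "plan": [
    {"translation": [0,0,-4],"twist": -0.1,"gripper": 1},
    {"translation": [2.1,-1.7,-6.2],"twist": -0.22,"gripper": 1},
    {"translation": [4.2,-3.4,-6.2],"twist": -0.34,"gripper": 1},
    {"translation": [6.5,-5.2,-6.2],"twist": -0.46,"gripper": 1},
    {"translation": [8.6,-7.0,-6.2],"twist": -0.58,"gripper": 1}
  ]
}}

```text
clock: 4.78
eef_pos: [555.4, 154.2, 203.5]
tcp_rot: [-3.132, 0.008, -1.673]
contact_force: [0.8, 0.3, 0.2]
opening: 1.003
```

```bash
python3 go.py 555.2 -5.4 200 3.6
```

```text
pos [555.4 154.2 203.5] yaw -95.9 j6 1.94 t 4.7833 op 1.003 F [0.8 0.3 0.2]
cm [15.88 -1.61  0.23] twist -1.736
```

>>> {"name": "arm_command", "arguments": {
  "plan": [
    {"translation": [2.5,-0.3,0.2],"twist": -0.12,"gripper": 1},
    {"translation": [5,-0.5,0.2],"twist": -0.24,"gripper": 1},
    {"translation": [7.5,-0.8,0.2],"twist": -0.36,"gripper": 1},
    {"translation": [10,-1,0.2],"twist": -0.48,"gripper": 1},
    {"translation": [12,-1.2,0.2],"twist": -0.6,"gripper": 1}
  ]
}}

```text
clock: 5.2
eef_pos: [555.8, 32.1, 202.1]
tcp_rot: [-3.126, -0.0, -1.066]
contact_force: [0.2, 0.4, 0.3]
opening: 0.996
```

```bash
python3 go.py 555.2 -5.4 200 3.6
```

```text
pos [555.8  32.1 202.1] yaw -61.1 j6 1.11 t 5.2 op 0.996 F [0.2 0.4 0.3]
cm [3.25 1.87 0.18] twist -1.129
```

>>> {"name": "arm_command", "arguments": {
  "plan": [
    {"translation": [1.5,1,0.2],"twist": -0.12,"gripper": 1},
    {"translation": [3,2,0.2],"twist": -0.24,"gripper": 1},
    {"translation": [4.5,2.5,0.2],"twist": -0.36,"gripper": 1},
    {"translation": [6.4,3.6,0.2],"twist": -0.48,"gripper": 1},
    {"translation": [6.4,3.6,0.2],"twist": -0.6,"gripper": 1}
  ]
}}

```text
clock: 5.62
eef_pos: [556.4, -44.2, 201.0]
tcp_rot: [-3.129, -0.012, -0.46]
contact_force: [0.4, -0.4, 0.0]
opening: 1.0
```

```bash
python3 go.py 557 -60 180 3.6
```

```text
pos [556.4 -44.2 201. ] yaw -26.3 j6 0.37 t 5.6167 op 1.0 F [ 0.4 -0.4  0. ]
cm [0.73 1.41 2.1 ] twist -0.522
```

>>> {"name": "arm_command", "arguments": {
  "plan": [
    {"translation": [0.7,1.4,0.5],"twist": -0.12,"gripper": 1},
    {"translation": [0.7,1.4,1],"twist": -0.24,"gripper": 1},
    {"translation": [0.7,1.4,1.5],"twist": -0.36,"gripper": 1},
    {"translation": [0.7,1.4,2],"twist": -0.46,"gripper": 1},
    {"translation": [0.7,1.4,2.1],"twist": -0.52,"gripper": 1}
  ]
}}

```text
clock: 6.03
eef_pos: [557.4, -59.9, 180.6]
tcp_rot: [-3.137, -0.019, 0.068]
contact_force: [-0.5, -0.5, 0.7]
opening: 1.001
```

```bash
python3 - <<'E'
from m import *
cm=camera_model('wrist')
im=save('wrist','w3');s=sense();print(s['eef_pos'].round(1),s['tcp_rot'].round(3),s['qvel'].round(2))
h=cv2.cvtColor(im,cv2.COLOR_BGR2HSV)
m=((h[...,2]>170)&(h[...,1]<60)).astype(np.uint8)
for k in cv2.findContours(m,cv2.RETR_EXTERNAL,cv2.CHAIN_APPROX_NONE)[0]:
    if cv2.contourArea(k)>1500:
        P=np.array([plane(cm,p[0].astype(float),44)[:2] for p in k],np.float32)
        print(cv2.boundingRect(k),cv2.minAreaRect(P),cv2.boxPoints(cv2.minAreaRect(P)).round(0).tolist())
E
```

```text
[557.5 -59.8 180.7] [-3.137 -0.019  0.07 ] [ 0.   -0.01 -0.01 -0.    0.01  0.17]
(38, 228, 60, 51) ((387.2074279785156, -139.47137451171875), (53.93174743652344, 56.347469329833984), 71.64398193359375) [[352.0, -156.0], [405.0, -174.0], [422.0, -123.0], [369.0, -105.0]]
(226, 100, 57, 116) ((558.2149658203125, -39.492393493652344), (45.98306655883789, 99.2674331665039), 3.969327926635742) [[532.0, 8.0], [539.0, -91.0], [585.0, -87.0], [578.0, 12.0]]
(365, 84, 70, 74) ((677.1895751953125, 1.8476295471191406), (59.83378601074219, 60.9269905090332), 9.218388557434082) [[643.0, 27.0], [653.0, -33.0], [712.0, -23.0], [702.0, 37.0]]
```

View pics/w3.png

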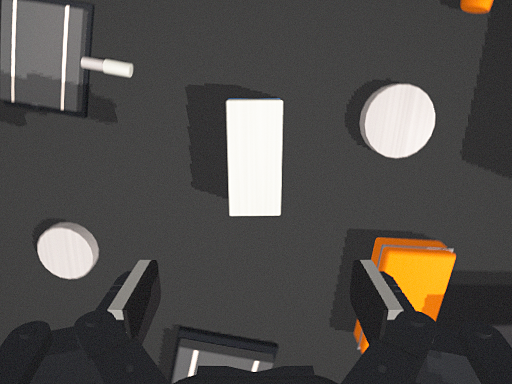

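```bash
python3 - <<'E'
from m import *
T=cv2.imread('pics/top0.png');cm=camera_model('top')
h=cv2.cvtColor(T,cv2.COLOR_BGR2HSV)
m=((h[...,0]>5)&(h[...,0]<28)&(h[...,1]>150)&(h[...,2]>120))
m[:,:300]=0;m[:110]=0;m[142:]=0;m[:,360:]=0
ys,xs=np.nonzero(m)
for z in(0,36):
  P=np.array([plane(cm,(x,y),z)[:2] for x,y in zip(xs,ys)],np.float32);print(cv2.boxPoints(cv2.minAreaRect(P)).round(0).tolist())
for p in((322,245),): print(plane(cm,p,16))
E
python3 go.py 555.6 -3.5 60 4
```

```text
[[693.0, -263.0], [777.0, -265.0], [780.0, -129.0], [696.0, -127.0]]
[[683.0, -253.0], [764.0, -255.0], [767.0, -124.0], [686.0, -122.0]]
[ 369.17859217 -154.25890684   16.        ]
pos [557.5 -59.8 180.7] yaw 4.0 j6 -0.19 t 6.0833 op 0.997 F [-0.1 -0.  -0.4]
cm [-0.02 -5.58 12.1 ] twist 0.0
```

>>> {"name": "arm_command", "arguments": {
  "plan": [
    {"translation": [0,-3.0,3],"twist": 0,"gripper": 1},
    {"translation": [0,-5.6,6],"twist": 0,"gripper": 1},
    {"translation": [0,-5.6,10],"twist": 0,"gripper": 1},
    {"translation": [0,-5.6,12.0],"twist": 0,"gripper": 1},
    {"translation": [0,-5.6,12.0],"twist": 0,"gripper": 1}
  ],
  "squeeze": 20
}}

```text
clock: 6.5
eef_pos: [553.7, -2.7, 57.9]
tcp_rot: [-3.136, -0.014, 0.071]
contact_force: [-0.6, -0.0, 0.0]
opening: 0.993
```

```bash
python3 go.py 555.6 -3.5 2 4
```

```text
pos [553.7  -2.7  57.9] yaw 4.0 j6 -0.09 t 6.5 op 0.993 F [-0.6 -0.   0. ]
cm [0.11 0.13 5.59] twist 0.001
```

>>> {"name": "arm_command", "arguments": {
  "plan": [
    {"translation": [0.1,0.1,3],"twist": 0,"gripper": 1},
    {"translation": [0.1,0.1,5.5],"twist": 0,"gripper": 1},
    {"translation": [0.1,0.1,5.5],"twist": 0,"gripper": 0.5},
    {"translation": [0.1,0.1,5.5],"twist": 0,"gripper": 0.4},
    {"translation": [0.1,0.1,5.5],"twist": 0,"gripper": 0.4}
  ],
  "squeeze": 20
}}

```text
clock: 6.92
eef_pos: [557.1, -3.4, 5.1]
tcp_rot: [-3.137, -0.017, 0.07]
contact_force: [-0.2, 0.0, -0.2]
opening: 0.598
```

>>> {"name": "arm_command", "arguments": {
  "plan": [
    {"translation": [0,0,0],"twist": 0,"gripper": 0.4},
    {"translation": [0,0,0],"twist": 0,"gripper": 0.4},
    {"translation": [0,0,0],"twist": 0,"gripper": 0.4},
    {"translation": [0,0,0],"twist": 0,"gripper": 0.4},
    {"translation": [0,0,0],"twist": 0,"gripper": 0.4}
  ]
}}

```text
clock: 7.33
eef_pos: [558.3, -3.3, 6.2]
tcp_rot: [-3.137, -0.019, 0.07]
contact_force: [0.7, 1.2, 8.7]
opening: 0.534
```

```bash
python3 go.py 555.6 -3.5 40 4; python3 - <<'E'
from h import *
print(camera_model('wrist')['pose'].round(2))
save('wrist','w4')
E
```

```text
pos [558.3  -3.3   6.2] yaw 4.0 j6 -0.09 t 7.3333 op 0.534 F [0.7 1.2 8.7]
cm [-0.21 -0.02 -3.38] twist 0.0
[[ 1.000e+00  6.000e-02  4.000e-02  5.497e+02]
 [ 7.000e-02 -9.500e-01 -3.100e-01  7.838e+01]
 [ 2.000e-02  3.100e-01 -9.500e-01  1.494e+02]
 [ 0.000e+00  0.000e+00  0.000e+00  1.000e+00]]
```

View pics/w4.png

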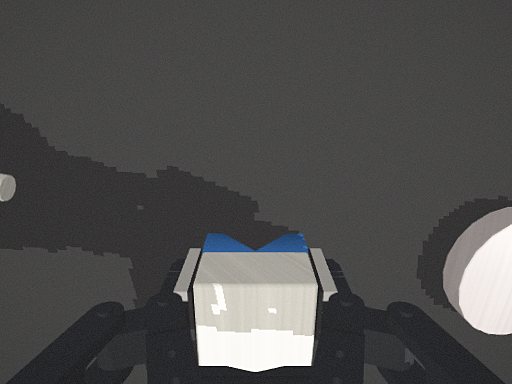

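>>> {"name": "arm_command", "arguments": {
  "plan": [
    {"translation": [0,0.35,-0.95],"twist": 0,"gripper": 0.4},
    {"translation": [0,0.8,-1.8],"twist": 0,"gripper": 0.4},
    {"translation": [0,1.3,-2.6],"twist": 0,"gripper": 0.4},
    {"translation": [0,1.9,-3.4],"twist": 0,"gripper": 0.4},
    {"translation": [0,2.6,-4.0],"twist": 0,"gripper": 0.4}
  ],
  "squeeze": 20
}}

```text
clock: 7.8
eef_pos: [559.5, -30.2, 47.2]
tcp_rot: [-3.137, -0.02, 0.07]
contact_force: [-0.5, -0.0, -4.3]
opening: 0.539
```

```bash
python3 - <<'E'
from h import *
s=sense();print(s['eef_pos'].round(1),s['contact_force'].round(1),s['wrist_torque'].round(2),s['opening'])
a=save('scene','s5');
b=cv2.resize(a[160:230,200:290],(720,560),interpolation=cv2.INTER_CUBIC);cv2.imwrite('pics/s5c.png',b)
save('wrist','w5')
E
```

```text
[559.5 -30.2  47.2] [-0.5 -0.  -4.3] [0.19 0.02 0.01] 0.5392240710046912
```

View pics/s5c.png

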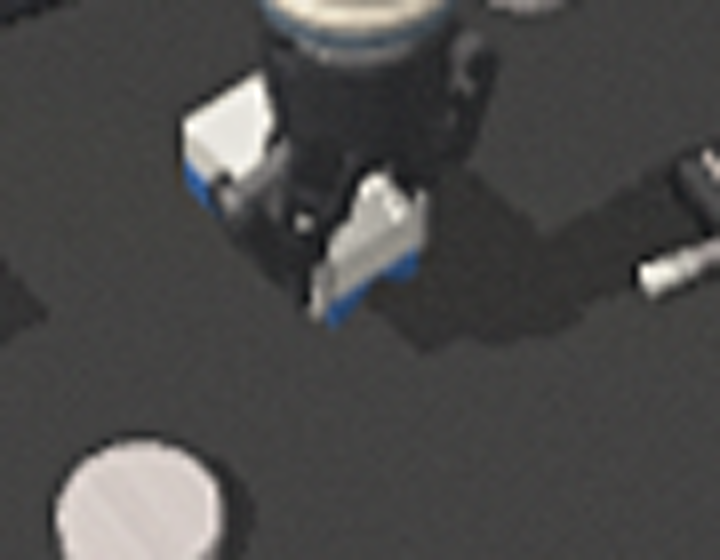

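View pics/w5.png

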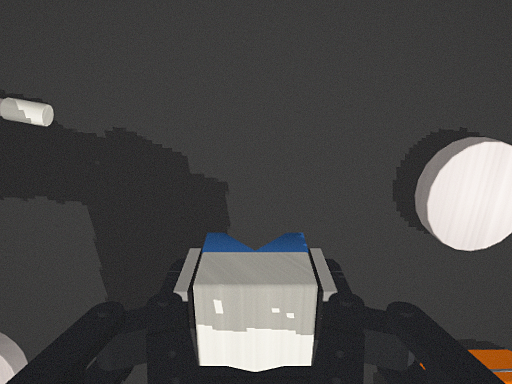

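The 20 N grip holds the block rigidly, so it hangs level: (220,130) to (400,260) in the crop, with blue still below. I'll put it back down and re-grip only its very end, lower and lighter, so it can pivot in the pads.

>>> {"name": "arm_command", "arguments": {
  "plan": [
    {"translation": [0,0,2.5],"twist": 0,"gripper": 0.4},
    {"translation": [0,0,3.6],"twist": 0,"gripper": 0.4},
    {"translation": [0,0,4.1],"twist": 0,"gripper": 0.4},
    {"translation": [0,0,4.1],"twist": 0,"gripper": 0.4},
    {"translation": [0,0,4.1],"twist": 0,"gripper": 0.65}
  ]
}}

```text
clock: 8.32
eef_pos: [560.9, -30.5, 6.2]
tcp_rot: [-3.137, -0.02, 0.069]
contact_force: [0.1, -1.4, 0.3]
opening: 0.643
```

```bash
python3 go.py 559 -16.5 1 4
```

```text
pos [560.9 -30.5   6.2] yaw 4.0 j6 -0.14 t 8.3167 op 0.643 F [ 0.1 -1.4  0.3]
cm [-0.1  -1.4   0.52] twist -0.001
```

>>> {"name": "arm_command", "arguments": {
  "plan": [
    {"translation": [-0.1,-1.4,0],"twist": 0,"gripper": 0.65},
    {"translation": [-0.1,-1.4,0.3],"twist": 0,"gripper": 0.65},
    {"translation": [-0.1,-1.4,0.6],"twist": 0,"gripper": 0.6},
    {"translation": [-0.1,-1.4,0.6],"twist": 0,"gripper": 0.52},
    {"translation": [-0.1,-1.4,0.6],"twist": 0,"gripper": 0.52}
  ],
  "squeeze": 20
}}

```text
clock: 8.73
eef_pos: [559.0, -16.7, 0.1]
tcp_rot: [-3.137, -0.02, 0.069]
contact_force: [0.1, 0.6, -1.0]
opening: 0.537
```

>>> {"name": "arm_command", "arguments": {
  "plan": [
    {"translation": [0,0,0],"twist": 0,"gripper": 0.52},
    {"translation": [0,0.1,-0.5],"twist": 0,"gripper": 0.52},
    {"translation": [0,0.2,-1.0],"twist": 0,"gripper": 0.52},
    {"translation": [0,0.3,-1.5],"twist": 0,"gripper": 0.52},
    {"translation": [0,0.5,-2],"twist": 0,"gripper": 0.52}
  ]
}}

```text
clock: 9.15
eef_pos: [558.8, -22.0, 20.5]
tcp_rot: [-3.137, -0.02, 0.069]
contact_force: [-0.6, 0.3, -5.1]
opening: 0.535
```

```bash
python3 - <<'E'
from h import *
s=sense();print(s['eef_pos'].round(1),s['contact_force'].round(1),s['wrist_torque'].round(2),s['opening'])
a=save('scene','s6');
b=cv2.resize(a[160:230,200:290],(720,560),interpolation=cv2.INTER_CUBIC);cv2.imwrite('pics/s6c.png',b)
w=save('wrist','w6')
E
```

```text
[558.8 -22.   20.5] [-0.6  0.3 -5.1] [ 0.28  0.06 -0.03] 0.5349405617082954
```

View pics/s6c.png

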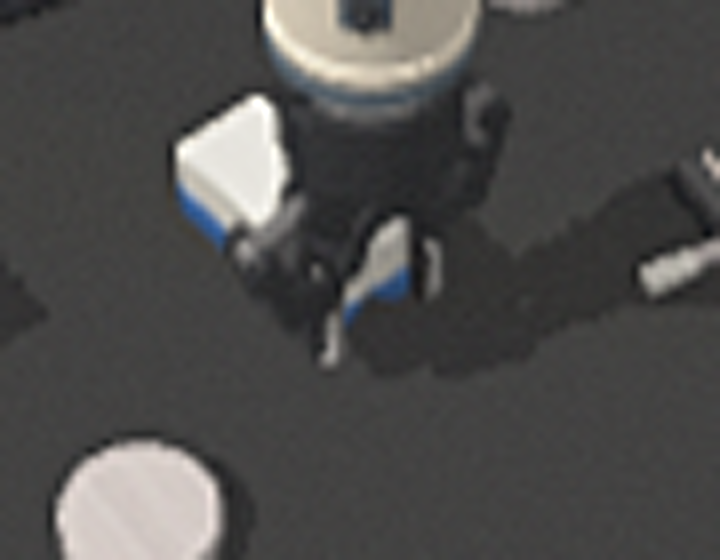

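View pics/w6.png

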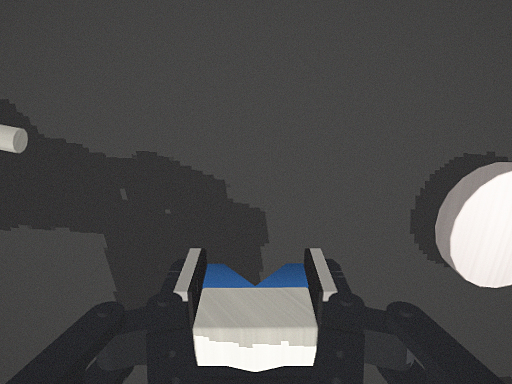

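Still rigid. I'll lower it to just above the bench and ease the fingers in small steps.

>>> {"name": "arm_command", "arguments": {
  "plan": [
    {"translation": [0,0,0.6],"twist": 0,"gripper": 0.52},
    {"translation": [0,0,1.2],"twist": 0,"gripper": 0.525},
    {"translation": [0,0,1.2],"twist": 0,"gripper": 0.53},
    {"translation": [0,0,1.2],"twist": 0,"gripper": 0.53},
    {"translation": [0,0,1.2],"twist": 0,"gripper": 0.53}
  ]
}}

```text
clock: 9.67
eef_pos: [559.6, -22.0, 8.6]
tcp_rot: [-3.137, -0.021, 0.069]
contact_force: [-0.5, -0.6, -4.4]
opening: 0.535
```

```bash
python3 - <<'E'
from h import *
s=sense();print(s['eef_pos'].round(1),s['contact_force'].round(1),s['wrist_torque'].round(2),s['opening'])
E
```

```text
[559.6 -22.    8.6] [-0.5 -0.6 -4.4] [0.21 0.01 0.03] 0.5347474714078243
```

>>> {"name": "arm_command", "arguments": {
  "plan": [
    {"translation": [0,0,0],"twist": 0,"gripper": 0.533},
    {"translation": [0,0,0],"twist": 0,"gripper": 0.533},
    {"translation": [0,0,0],"twist": 0,"gripper": 0.534},
    {"translation": [0,0,0],"twist": 0,"gripper": 0.534},
    {"translation": [0,0,0],"twist": 0,"gripper": 0.534}
  ]
}}

```text
clock: 10.08
eef_pos: [559.6, -22.0, 8.7]
tcp_rot: [-3.137, -0.021, 0.069]
contact_force: [-0.4, -1.3, -4.2]
opening: 0.533
```

```bash
python3 - <<'E'
from h import *
s=sense();print(s['eef_pos'].round(1),s['contact_force'].round(1),s['wrist_torque'].round(2),s['opening'])
w=save('wrist','w7')
E
```

```text
[559.6 -22.    8.7] [-0.4 -1.3 -4.2] [ 0.28 -0.   -0.01] 0.5332903166072498
```

View pics/w7.png

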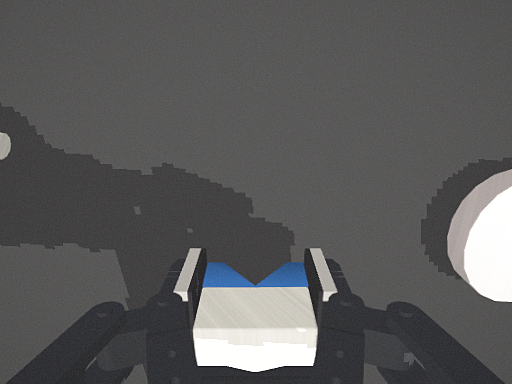

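>>> {"name": "arm_command", "arguments": {
  "plan": [
    {"translation": [0,0,0],"twist": 0,"gripper": 0.536},
    {"translation": [0,0,0],"twist": 0,"gripper": 0.536},
    {"translation": [0,0,0],"twist": 0,"gripper": 0.538},
    {"translation": [0,0,0],"twist": 0,"gripper": 0.538},
    {"translation": [0,0,0],"twist": 0,"gripper": 0.538}
  ]
}}

```text
clock: 10.55
eef_pos: [559.7, -22.1, 8.8]
tcp_rot: [-3.137, -0.021, 0.069]
contact_force: [-0.1, 0.3, -2.7]
opening: 0.541
```

```bash
python3 - <<'E'
from h import *
s=sense();print(s['eef_pos'].round(1),s['contact_force'].round(1),s['wrist_torque'].round(2),s['opening'])
w=save('wrist','w8')
E
```

```text
[559.7 -22.1   8.8] [-0.1  0.3 -2.7] [-0.02  0.12  0.03] 0.5410500628804076
```

View pics/w8.png

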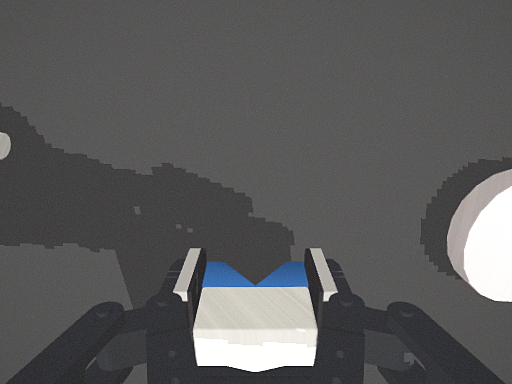

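With a very light hold (command 0.538) the far end has swung down onto the bench: the wrist torque is about 0 and the arm carries about 2.7 N. Now I'll lift along the arc.

>>> {"name": "arm_command", "arguments": {
  "plan": [
    {"translation": [0,0.2,-0.5],"twist": 0,"gripper": 0.537},
    {"translation": [0,0.4,-0.95],"twist": 0,"gripper": 0.537},
    {"translation": [0,0.65,-1.4],"twist": 0,"gripper": 0.537},
    {"translation": [0,0.9,-1.85],"twist": 0,"gripper": 0.537},
    {"translation": [0,1.15,-2.3],"twist": 0,"gripper": 0.537}
  ]
}}

```text
clock: 11.02
eef_pos: [560.2, -34.0, 32.5]
tcp_rot: [-3.137, -0.022, 0.069]
contact_force: [0.8, 1.4, -2.3]
opening: 0.535
```

```bash
python3 - <<'E'
from h import *
s=sense();print(s['eef_pos'].round(1),s['contact_force'].round(1),s['wrist_torque'].round(2),s['opening'])
w=save('wrist','w9')
E
```

```text
[560.2 -34.   32.5] [ 0.8  1.4 -2.3] [ 0.11  0.04 -0.02] 0.5349322846582818
```

View pics/w9.png

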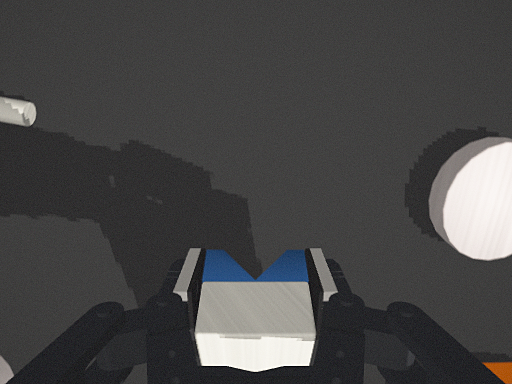

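>>> {"name": "arm_command", "arguments": {
  "plan": [
    {"translation": [0,0.65,-0.8],"twist": 0,"gripper": 0.537},
    {"translation": [0,1.35,-1.6],"twist": 0,"gripper": 0.537},
    {"translation": [0,2.1,-2.2],"twist": 0,"gripper": 0.537},
    {"translation": [0,3.0,-2.8],"twist": 0,"gripper": 0.537},
    {"translation": [0,3.9,-3.3],"twist": 0,"gripper": 0.537}
  ]
}}

```text
clock: 11.48
eef_pos: [563.0, -74.4, 67.2]
tcp_rot: [-3.138, -0.023, 0.069]
contact_force: [-0.4, 2.0, 1.1]
opening: 0.538
```

```bash
python3 - <<'E'
from h import *
s=sense();print(s['eef_pos'].round(1),s['contact_force'].round(1),s['wrist_torque'].round(2),s['opening'])
w=save('wrist','w10');a=save('scene','s10')
o=np.zeros((384,512+420,3),np.uint8);o[:,:512]=w;o[:350,512:932]=cv2.resize(a[150:220,195:279],(420,350),interpolation=cv2.INTER_CUBIC);cv2.imwrite('pics/c10.png',cv2.resize(o,(800,330)))
E
```

```text
[563.  -74.4  67.2] [-0.4  2.   1.1] [ 0.41  0.2  -0.04] 0.5381241611454057
```

View pics/c10.png

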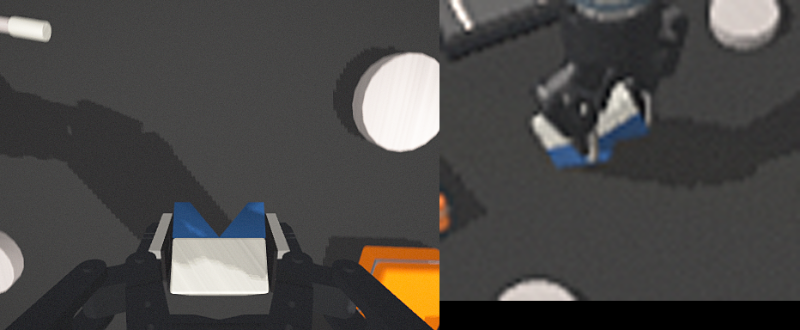

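>>> {"name": "arm_command", "arguments": {
  "plan": [
    {"translation": [0,0.9,-0.4],"twist": 0,"gripper": 0.537},
    {"translation": [0,1.8,-0.65],"twist": 0,"gripper": 0.537},
    {"translation": [0,2.7,-0.85],"twist": 0,"gripper": 0.537},
    {"translation": [0,3.5,-0.9],"twist": 0,"gripper": 0.537},
    {"translation": [0,4.2,-0.9],"twist": 0,"gripper": 0.537}
  ]
}}

```text
clock: 12.0
eef_pos: [567.0, -118.5, 76.8]
tcp_rot: [-3.139, -0.026, 0.068]
contact_force: [-0.5, 0.6, 6.7]
opening: 0.539
```

```bash
cat > v.py <<'E'
import sys
from h import *
n=sys.argv[1]
s=sense();print(s['eef_pos'].round(1),s['contact_force'].round(1),s['wrist_torque'].round(2),s['opening'])
w=save('wrist','w'+n);a=save('scene','s'+n)
cx,cy=proj(camera_model('scene'),s['eef_pos'])[0].astype(int)
o=np.zeros((384,512+420,3),np.uint8);o[:,:512]=w;o[:350,512:932]=cv2.resize(a[cy-35:cy+35,cx-42:cx+42],(420,350),interpolation=cv2.INTER_CUBIC);cv2.imwrite('pics/c'+n+'.png',cv2.resize(o,(800,330)))
E
python3 v.py 11
```

```text
[ 567.  -118.5   76.8] [-0.5  0.6  6.7] [ 0.22  0.17 -0.02] 0.5394364504048424
```

View pics/c11.png

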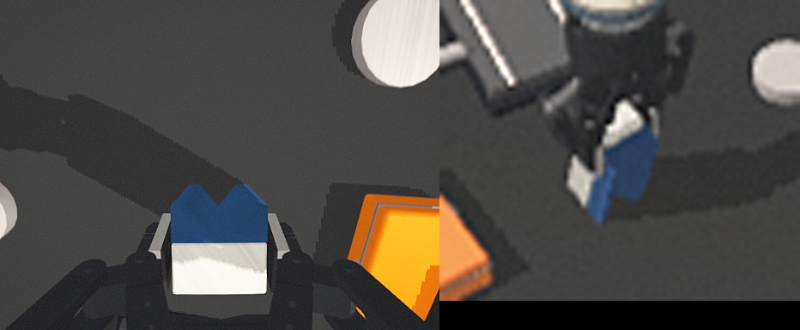

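>>> {"name": "arm_command", "arguments": {
  "plan": [
    {"translation": [0,0.6,-0.1],"twist": 0,"gripper": 0.537},
    {"translation": [0,1.2,-0.1],"twist": 0,"gripper": 0.537},
    {"translation": [0,1.8,0],"twist": 0,"gripper": 0.537},
    {"translation": [0,2.3,0.1],"twist": 0,"gripper": 0.537},
    {"translation": [0,2.3,0.1],"twist": 0,"gripper": 0.537}
  ]
}}

```text
clock: 12.52
eef_pos: [568.7, -143.1, 75.5]
tcp_rot: [-3.14, -0.026, 0.066]
contact_force: [-0.5, -1.7, 0.8]
opening: 0.542
```

```bash
python3 v.py 12
```

```text
[ 568.7 -143.1   75.5] [-0.5 -1.7  0.8] [-0.34  0.15  0.05] 0.5422086378237986
```

View pics/c12.png

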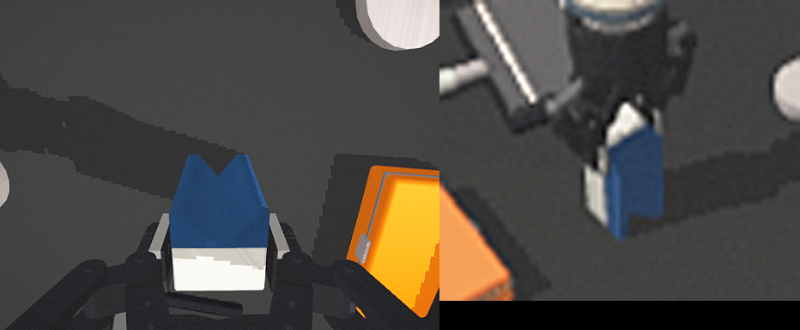

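The block now stands on its end, with the blue groove face towards the camera at (215,200) and the case well clear. I'll continue over its other edge.

>>> {"name": "arm_command", "arguments": {
  "plan": [
    {"translation": [0,1.0,-0.15],"twist": 0,"gripper": 0.536},
    {"translation": [0,2.0,-0.2],"twist": 0,"gripper": 0.535},
    {"translation": [0,3.0,-0.15],"twist": 0,"gripper": 0.535},
    {"translation": [0,4.0,0.0],"twist": 0,"gripper": 0.535},
    {"translation": [0,4.6,0.15],"twist": 0,"gripper": 0.535}
  ]
}}

```text
clock: 13.03
eef_pos: [572.0, -190.1, 74.1]
tcp_rot: [-3.141, -0.027, 0.066]
contact_force: [-1.2, 0.5, 3.2]
opening: 0.535
```

```bash
python3 v.py 13
```

```text
[ 572.  -190.1   74.1] [-1.2  0.5  3.2] [ 0.07  0.42 -0.01] 0.5352498255766406
```

View pics/c13.png

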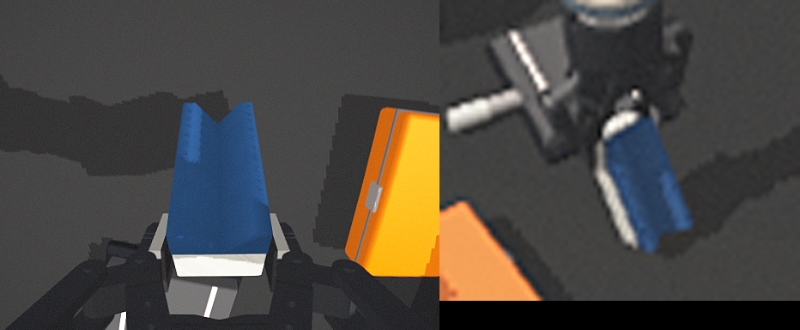

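It is tilting over nicely, at about 115°. Going on would bring the fingers close to the stage base, so I'll tighten, lift and shift back by 6 cm first.

>>> {"name": "arm_command", "arguments": {
  "plan": [
    {"translation": [0,0,0],"twist": 0,"gripper": 0.45},
    {"translation": [0,0,0],"twist": 0,"gripper": 0.45},
    {"translation": [0,-0.5,-1.5],"twist": 0,"gripper": 0.45},
    {"translation": [0,-3.5,-1.5],"twist": 0,"gripper": 0.45},
    {"translation": [0,-6,-1.5],"twist": 0,"gripper": 0.45}
  ],
  "squeeze": 40
}}

```text
clock: 13.55
eef_pos: [567.4, -129.8, 88.9]
tcp_rot: [-3.141, -0.027, 0.064]
contact_force: [-0.2, 1.4, -4.4]
opening: 0.534
```

>>> {"name": "arm_command", "arguments": {
  "plan": [
    {"translation": [0,-0.5,0],"twist": 0,"gripper": 0.45},
    {"translation": [0,-0.5,0.7],"twist": 0,"gripper": 0.45},
    {"translation": [0,-0.5,1.3],"twist": 0,"gripper": 0.5},
    {"translation": [0,-0.5,1.5],"twist": 0,"gripper": 0.525},
    {"translation": [0,-0.5,1.5],"twist": 0,"gripper": 0.53}
  ],
  "squeeze": 20
}}

```text
clock: 13.97
eef_pos: [567.6, -125.7, 73.8]
tcp_rot: [-3.141, -0.027, 0.063]
contact_force: [-2.0, 1.9, 6.4]
opening: 0.531
```

```bash
python3 v.py 14
```

```text
[ 567.6 -125.7   73.8] [-2.   1.9  6.4] [0.55 0.71 0.05] 0.5311833896811328
```

View pics/c14.png

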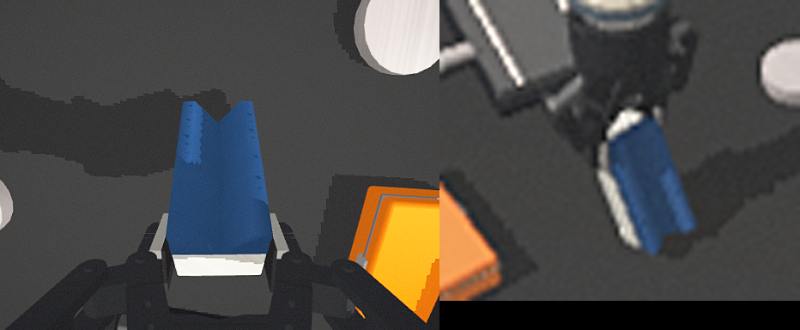

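>>> {"name": "arm_command", "arguments": {
  "plan": [
    {"translation": [0,1.0,0.3],"twist": 0,"gripper": 0.535},
    {"translation": [0,1.95,0.75],"twist": 0,"gripper": 0.535},
    {"translation": [0,2.8,1.25],"twist": 0,"gripper": 0.535},
    {"translation": [0,3.6,1.85],"twist": 0,"gripper": 0.535},
    {"translation": [0,4.4,2.6],"twist": 0,"gripper": 0.535}
  ]
}}

```text
clock: 14.48
eef_pos: [571.4, -171.2, 47.3]
tcp_rot: [-3.141, -0.027, 0.062]
contact_force: [-1.3, -2.1, 3.7]
opening: 0.538
```

```bash
python3 v.py 15
```

```text
[ 571.4 -171.2   47.3] [-1.3 -2.1  3.7] [0.04 0.48 0.11] 0.537503543016821
```

View pics/c15.png

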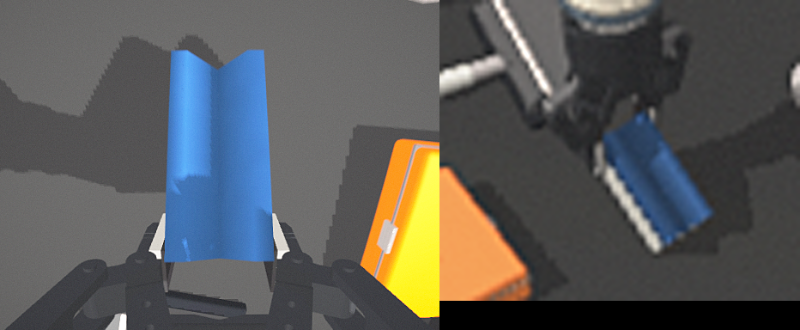

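>>> {"name": "arm_command", "arguments": {
  "plan": [
    {"translation": [0,0.65,0.75],"twist": 0,"gripper": 0.535},
    {"translation": [0,1.25,1.6],"twist": 0,"gripper": 0.535},
    {"translation": [0,1.75,2.5],"twist": 0,"gripper": 0.535},
    {"translation": [0,2.15,3.4],"twist": 0,"gripper": 0.535},
    {"translation": [0,2.35,4.0],"twist": 0,"gripper": 0.535}
  ]
}}

```text
clock: 15.0
eef_pos: [573.4, -195.5, 4.9]
tcp_rot: [-3.141, -0.026, 0.061]
contact_force: [-0.2, -1.8, 0.8]
opening: 0.537
```

```bash
python3 v.py 16
```

```text
[ 573.4 -195.5    4.9] [-0.2 -1.8  0.8] [-0.02  0.05  0.02] 0.537035184288454
```

View pics/c16.png

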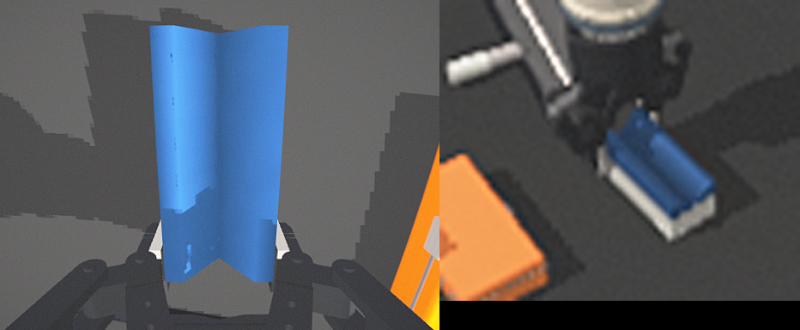

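>>> {"name": "arm_command", "arguments": {
  "plan": [
    {"translation": [0,0.1,0.2],"twist": 0,"gripper": 0.536},
    {"translation": [0,0.1,0.4],"twist": 0,"gripper": 0.536},
    {"translation": [0,0.1,0.5],"twist": 0,"gripper": 0.536},
    {"translation": [0,0.1,0.5],"twist": 0,"gripper": 0.55},
    {"translation": [0,0.1,0.5],"twist": 0,"gripper": 0.7}
  ]
}}

```text
clock: 15.52
eef_pos: [573.4, -195.7, 0.4]
tcp_rot: [-3.141, -0.026, 0.062]
contact_force: [-0.1, -0.2, 0.3]
opening: 0.677
```

>>> {"name": "arm_command", "arguments": {
  "plan": [
    {"translation": [0,0,0],"twist": 0,"gripper": 0.8},
    {"translation": [0,0,-3],"twist": 0,"gripper": 1},
    {"translation": [0,0,-7],"twist": 0,"gripper": 1},
    {"translation": [0,0,-10],"twist": 0,"gripper": 1},
    {"translation": [0,0,-10],"twist": 0,"gripper": 1}
  ]
}}

```text
clock: 15.93
eef_pos: [574.4, -197.1, 106.4]
tcp_rot: [3.139, -0.034, 0.062]
contact_force: [1.0, 0.3, -0.1]
opening: 1.0
```

```bash
python3 v.py 17; python3 - <<'E'
from m import *
cm=camera_model('wrist');im=cv2.imread('pics/w17.png');h=cv2.cvtColor(im,cv2.COLOR_BGR2HSV)
m=((h[...,0]>95)&(h[...,0]<125)&(h[...,1]>90)).astype(np.uint8)
k=max(cv2.findContours(m,cv2.RETR_EXTERNAL,cv2.CHAIN_APPROX_NONE)[0],key=cv2.contourArea)
P=np.array([plane(cm,p[0].astype(float),44)[:2] for p in k],np.float32)
print(cv2.minAreaRect(P),cv2.boxPoints(cv2.minAreaRect(P)).round(0).tolist())
E
```

```text
[ 574.4 -197.1  106.4] [ 1.   0.3 -0.1] [-0.01 -0.04  0.03] 0.9996292776754394
((566.9452514648438, -146.8722381591797), (45.3232536315918, 98.1522445678711), 3.3980376720428467) [[541.0, -99.0], [547.0, -197.0], [592.0, -195.0], [587.0, -97.0]]
```

View pics/c17.png

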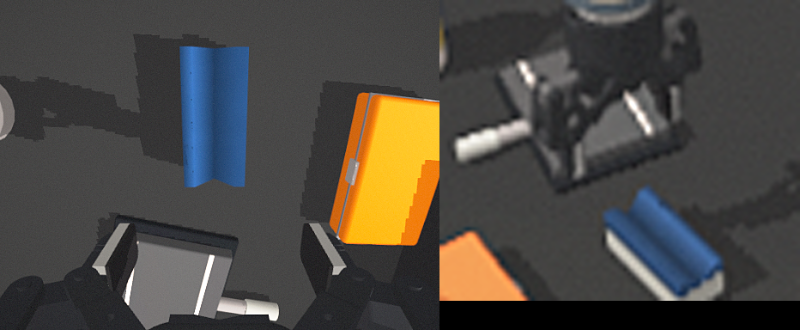

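The block now lies groove up, with blue from (182,47) to (247,187), centred at (567,-147). I'll re-grip it at the middle.

```bash
python3 go.py 566.9 -146.9 12 3.4
```

```text
pos [ 571.8 -196.1  101.7] yaw 3.5 j6 -0.41 t 16.0333 op 1.001 F [ 0.3 -0.  -0.7]
cm [-0.44 -4.95  8.96] twist 0.003
```

>>> {"name": "arm_command", "arguments": {
  "plan": [
    {"translation": [-0.2,-2.5,0],"twist": 0,"gripper": 1},
    {"translation": [-0.4,-4.95,1],"twist": 0,"gripper": 1},
    {"translation": [-0.4,-4.95,4],"twist": 0,"gripper": 1},
    {"translation": [-0.4,-4.95,7],"twist": 0,"gripper": 1},
    {"translation": [-0.4,-4.95,9],"twist": 0,"gripper": 1}
  ]
}}

```text
clock: 16.45
eef_pos: [565.1, -145.7, 8.1]
tcp_rot: [-3.141, -0.025, 0.063]
contact_force: [0.0, 0.3, 0.3]
opening: 1.002
```

>>> {"name": "arm_command", "arguments": {
  "plan": [
    {"translation": [0,0,0],"twist": 0,"gripper": 0.6},
    {"translation": [0,0,0],"twist": 0,"gripper": 0.4},
    {"translation": [0,0,0],"twist": 0,"gripper": 0.4},
    {"translation": [0,0,0],"twist": 0,"gripper": 0.4},
    {"translation": [0,0,0],"twist": 0,"gripper": 0.4}
  ],
  "squeeze": 40
}}

```text
clock: 16.87
eef_pos: [565.8, -145.9, 9.2]
tcp_rot: [-3.141, -0.026, 0.063]
contact_force: [0.3, 0.8, -2.2]
opening: 0.538
```

```bash
python3 go.py 566.9 -146.9 12 3.4
```

```text
pos [ 565.8 -145.9    9.2] yaw 3.6 j6 -0.33 t 16.8667 op 0.538 F [ 0.3  0.8 -2.2]
cm [ 0.11  0.11 -0.28] twist 0.003
```

>>> {"name": "arm_command", "arguments": {
  "plan": [
    {"translation": [0,0,-2],"twist": 0,"gripper": 0.4},
    {"translation": [0,0,-4.5],"twist": 0,"gripper": 0.4},
    {"translation": [0,0,-7],"twist": 0,"gripper": 0.4},
    {"translation": [0,2,-7],"twist": 0.05,"gripper": 0.4},
    {"translation": [-1,4,-7],"twist": 0.1,"gripper": 0.4}
  ]
}}

```text
clock: 17.28
eef_pos: [559.2, -187.0, 81.7]
tcp_rot: [-3.14, -0.032, -0.038]
contact_force: [1.0, -0.6, -4.9]
opening: 0.531
```

```bash
python3 go.py 530.2 -334.5 75 -9.4
```

```text
pos [ 559.2 -187.    81.7] yaw -2.1 j6 -0.3 t 17.2833 op 0.531 F [ 1.  -0.6 -4.9]
cm [-2.37 14.85  0.58] twist 0.127
```

>>> {"name": "arm_command", "arguments": {
  "plan": [
    {"translation": [-0.5,3.0,0.3],"twist": 0.03,"gripper": 0.4},
    {"translation": [-1.0,6.5,0.5],"twist": 0.06,"gripper": 0.4},
    {"translation": [-1.6,10,0.5],"twist": 0.1,"gripper": 0.4},
    {"translation": [-2.2,13,0.5],"twist": 0.127,"gripper": 0.4},
    {"translation": [-2.4,14.8,0.5],"twist": 0.127,"gripper": 0.4}
  ]
}}

```text
clock: 17.7
eef_pos: [528.5, -337.0, 76.3]
tcp_rot: [-3.137, -0.031, -0.168]
contact_force: [0.8, -0.7, -4.4]
opening: 0.537
```

>>> {"name": "arm_command", "arguments": {
  "plan": [
    {"translation": [0,0,0],"twist": 0,"gripper": 0.4},
    {"translation": [0,0,0],"twist": 0,"gripper": 0.4},
    {"translation": [0,0,0],"twist": 0,"gripper": 0.4},
    {"translation": [0,0,0.3],"twist": 0,"gripper": 0.4},
    {"translation": [0,0,0.6],"twist": 0,"gripper": 0.4}
  ]
}}

```text
clock: 18.12
eef_pos: [529.0, -335.9, 70.3]
tcp_rot: [-3.137, -0.032, -0.166]
contact_force: [1.3, -0.8, -4.6]
opening: 0.531
```

```bash
python3 go.py 530.2 -334.5 35 -9.4; python3 v.py 18; python3 - <<'E'
from h import *
T=save('top','t18');cv2.imwrite('pics/t18c.png',cv2.resize(T[150:230,330:430],(800,600)))
E
```

```text
pos [ 529.  -335.9   70.3] yaw -9.5 j6 -0.43 t 18.1167 op 0.531 F [ 1.3 -0.8 -4.6]
cm [-0.01 -0.14  3.53] twist -0.002
[ 529.  -335.9   70.3] [ 1.3 -0.8 -4.6] [0.06 0.03 0.02] 0.5314098484473836
```

View pics/c18.png

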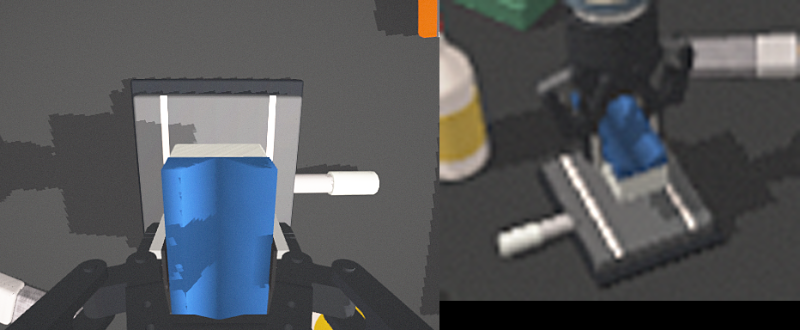

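View pics/t18c.png

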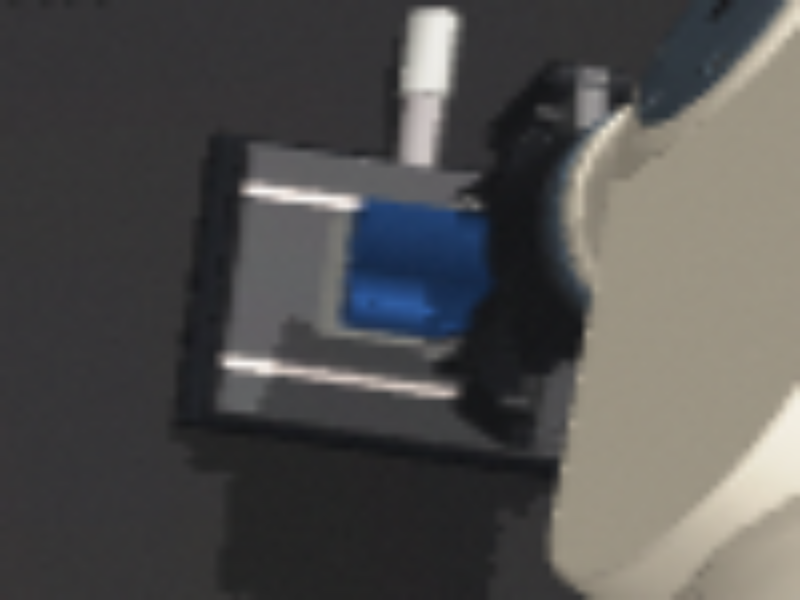

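The wrist view shows the block between the two lines, which sit at columns 165 and 271, with its end face centred at about 218 (the display is scaled). Lowering gently.

>>> {"name": "arm_command", "arguments": {
  "plan": [
    {"translation": [0,-0.1,1.0],"twist": 0,"gripper": 0.4},
    {"translation": [0,-0.1,1.9],"twist": 0,"gripper": 0.4},
    {"translation": [0,-0.1,2.6],"twist": 0,"gripper": 0.4},
    {"translation": [0,-0.1,3.1],"twist": 0,"gripper": 0.4},
    {"translation": [0,-0.1,3.3],"twist": 0,"gripper": 0.4}
  ]
}}

```text
clock: 18.68
eef_pos: [529.1, -334.6, 35.3]
tcp_rot: [-3.136, -0.029, -0.167]
contact_force: [0.6, -0.4, -4.6]
opening: 0.533
```

>>> {"name": "arm_command", "arguments": {
  "plan": [
    {"translation": [0,0,0.05],"twist": 0,"gripper": 0.4},
    {"translation": [0,0,0.1],"twist": 0,"gripper": 0.4},
    {"translation": [0,0,0.15],"twist": 0,"gripper": 0.4},
    {"translation": [0,0,0.2],"twist": 0,"gripper": 0.4},
    {"translation": [0,0,0.25],"twist": 0,"gripper": 0.4}
  ]
}}

```text
clock: 19.1
eef_pos: [529.5, -334.7, 33.3]
tcp_rot: [-3.136, -0.029, -0.167]
contact_force: [0.0, 1.5, 0.2]
opening: 0.537
```

```bash
python3 v.py 19
```

```text
[ 529.5 -334.7   33.3] [0.  1.5 0.2] [0.16 0.24 0.01] 0.5365687114789429
```

View pics/c19.png

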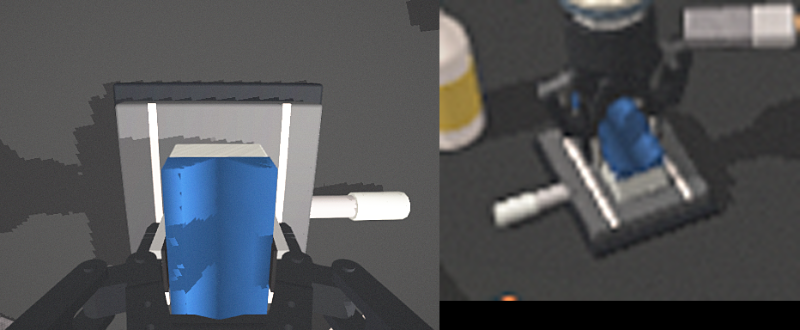

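It has touched down, with Fz about 0. Releasing softly and backing off.

>>> {"name": "arm_command", "arguments": {
  "plan": [
    {"translation": [0,0,0.05],"twist": 0,"gripper": 0.5},
    {"translation": [0,0,0.05],"twist": 0,"gripper": 0.53},
    {"translation": [0,0,0.05],"twist": 0,"gripper": 0.545},
    {"translation": [0,0,0.05],"twist": 0,"gripper": 0.6},
    {"translation": [0,0,0.05],"twist": 0,"gripper": 0.75}
  ],
  "squeeze": 20
}}

```text
clock: 19.62
eef_pos: [530.0, -335.1, 33.1]
tcp_rot: [-3.136, -0.03, -0.167]
contact_force: [-0.6, -0.1, 0.1]
opening: 0.721
```

>>> {"name": "arm_command", "arguments": {
  "plan": [
    {"translation": [0,0,0],"twist": 0,"gripper": 0.8},
    {"translation": [0,0,-2],"twist": 0,"gripper": 0.8},
    {"translation": [0,0,-6],"twist": 0,"gripper": 0.8},
    {"translation": [0,0,-10],"twist": 0,"gripper": 0.8},
    {"translation": [0,0,-14],"twist": 0,"gripper": 0.8}
  ]
}}

```text
clock: 20.03
eef_pos: [525.4, -334.9, 174.4]
tcp_rot: [-3.136, -0.03, -0.167]
contact_force: [-0.1, -0.8, 0.2]
opening: 0.801
```

```bash
python3 go.py 330 -200 230 -9
```

```text
pos [ 525.4 -334.9  174.4] yaw -9.5 j6 -0.42 t 20.0333 op 0.801 F [-0.1 -0.8  0.2]
cm [-21.33 -10.1   -6.14] twist -0.01
```

Moving clear so the fixed cameras can see everything.

>>> {"name": "arm_command", "arguments": {
  "plan": [
    {"translation": [0,0,-4],"twist": 0,"gripper": 0.8},
    {"translation": [-6,-3,-6],"twist": 0,"gripper": 0.8},
    {"translation": [-12,-6,-6],"twist": 0,"gripper": 0.8},
    {"translation": [-17,-8,-6],"twist": 0,"gripper": 0.8},
    {"translation": [-20,-10,-6],"twist": 0,"gripper": 0.8}
  ]
}}

```text
clock: 20.45
eef_pos: [388.7, -238.1, 229.2]
tcp_rot: [-3.137, -0.031, -0.167]
contact_force: [0.3, 0.3, 1.0]
opening: 0.8
```

```bash
python3 - <<'E'
from m import *
S=save('scene','s20');T=save('top','t20');w=save('wrist','w20')
print(sense()['eef_pos'].round(1))
cv2.imwrite('pics/t20b.png',cv2.resize(T,(800,600),interpolation=cv2.INTER_CUBIC))
cv2.imwrite('pics/s20c.png',np.hstack([cv2.resize(S[110:180,170:240],(400,400),interpolation=cv2.INTER_CUBIC),cv2.resize(S[225:310,265:350],(400,400),interpolation=cv2.INTER_CUBIC)]))
for im,n,roi in((T,'top',(160,220,345,410)),(S,'scene',(100,170,175,235))):
    cm=camera_model(n);r0,r1,c0,c1=roi;h=cv2.cvtColor(im[r0:r1,c0:c1],cv2.COLOR_BGR2HSV)
    m=((h[...,0]>95)&(h[...,0]<125)&(h[...,1]>110)).astype(np.uint8)
    k=max(cv2.findContours(m,cv2.RETR_EXTERNAL,cv2.CHAIN_APPROX_NONE)[0],key=cv2.contourArea)
    P=np.array([plane(cm,p[0].astype(float)+[c0,r0],68)[:2] for p in k],np.float32);print(n,cv2.minAreaRect(P))
E
```

```text
[ 387.9 -237.3  229. ]
top ((527.7151489257812, -338.0181884765625), (102.97698974609375, 48.45817184448242), 79.80345153808594)
scene ((531.4095458984375, -335.79827880859375), (111.69013214111328, 47.18327713012695), 79.78007507324219)
```

View pics/t20b.png

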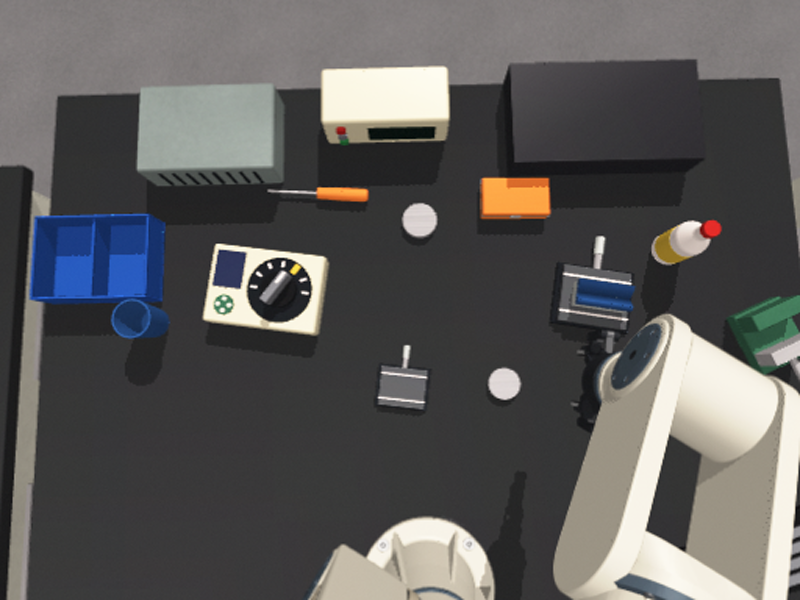

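View pics/s20c.png

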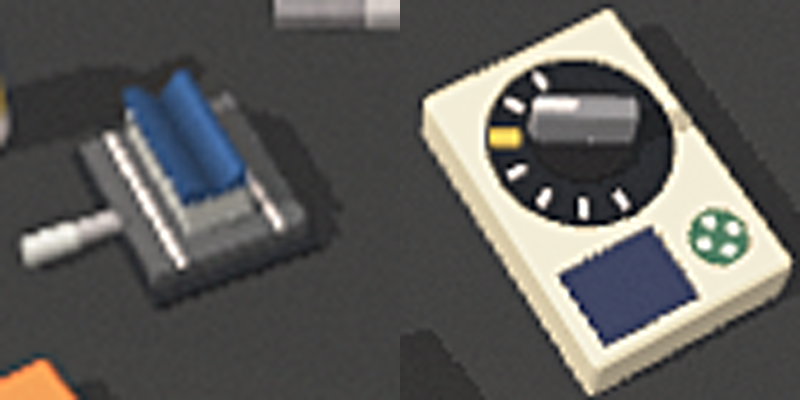

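```bash
python3 -c "
from rig import job,sense
print(sense()['clock'],sense()['contact_force'].round(1));print(job.sign_off())"
```

```text
20.6 [ 0.7 -1.3  0.1]
the job is handed in; nothing more can be done
None
```

The job is done and handed in at 20.6 s of the 72 s allowed, with the robot touching nothing; no verdict was reported.

- **Selector:** I turned it two clicks, from the third mark to the yellow one. The wrist view right after release and the last scene view both show the white pointer at the yellow mark.
- **V block:** I tipped it end over end on the bench in a very light grip, then re-gripped it at the middle. I lowered it onto the larger stage until the measured load dropped to about zero, then let go.
- **Last check of the block:** It sits groove up between the white lines, along them to within about 1°. The top camera puts it within about 4 mm of the stage centre and the scene camera within about 2 mm. The two disagree by about 4 mm, which is well inside the margins of about 12 mm at the sides and 15 mm at the ends.
- **What went less smoothly:** The first two lifts, gripped at 20 N, did not let the block pivot, so I set it back down and eased the grip. Partway through I also had to lift it back 6 cm to stay clear of the stage.
- **Other items:** Those visible in the last top view are where they started. The arm hid the brush in that view, so I did not check it at the end, but nothing came near it.

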